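# Swap the mixed-up gasket and insulator and refit the carburettor and exhaust pipe

## Task

Someone put the two flange spacers back on the wrong engine ports: the black insulator is on the rusty finned exhaust stub and the copper gasket is on the aluminium intake stub. Swap them over, so that the gasket lies on the exhaust stub and the insulator on the intake stub, then fit the exhaust pipe on top of the gasket and the carburettor on top of the insulator, each part threaded over both studs and pushed down flat, ready for the nuts. Leave the jar, the wrench and the screwdriver where they are.

Things in the scene. Friction and masses are not known exactly. Their poses are not given: they have to be found in the camera images.
- intake_stub: Silver aluminium port stub, smooth neck, bolted to a 90 x 110 x 15 mm plywood plate; fixed. Origin: centre of the plate's underside (3 mm above the bench), z up. Flat seat 70 mm above the origin, 38 mm wide (own x), 73 mm long (own y). Two upright steel studs 7 mm thick at x = 0, y = +28 and -28 mm, 30 mm above the seat, the last 6 mm tapered. Stubs and jar share three back-row places.
- exhaust_stub: Rusty brown port stub with four round cooling fins, 52 mm across, below the seat; fixed on the same kind of plywood plate. Origin (centre of the plate's underside), axes, seat (70 mm above the origin, 38 mm wide along x) and studs (x = 0, y = +28 and -28 mm, 30 mm above the seat) as on the intake stub. At the start the black insulator lies on it.
- gasket: Copper-coloured flat gasket, silver ring round its port, 6 mm thick, 46 mm wide (own x; straight parallel sides over the middle 24 mm, grip there; they overhang the seat 4 mm each side), 81 mm long (own y). 11 mm stud holes at y = +28 and -28 mm. Origin: centre of its underside, z up. Fits either way round. 0.05 kg. Starts on the intake stub.
- insulator: Black moulded insulator block, outline and holes as the gasket (46 mm wide along own x, grip there; 81 mm along y; 11 mm holes at y = +28 and -28 mm), 12 mm thick. Origin: centre of its underside, z up. Fits either way round. 0.06 kg. Starts on the exhaust stub. The front middle of the bench mat, round (430, 0) mm, its top at z = 3 mm, is always clear for parking a part.
- carburettor: Silver carburettor, 60 mm high, about 0.25 kg. Flange 8 mm thick, outline and holes as the gasket (46 mm along x, 81 mm along y). Body 34 x 34 mm from 8 to 48 mm height, round horn above. Float bowl to +x, out to 53 mm, 30 mm high. Grip the body across y, tips 25 mm or more above the underside to clear the studs. Origin: centre of the flange's underside, z up. Fits either way round.
- exhaust_pipe: Short upright steel pipe 33 mm thick on a dark steel flange 8 mm thick, outline and holes as the gasket (46 mm wide along own x, grip there; 81 mm along y; 11 mm holes at y = +28 and -28 mm); 50 mm high in all. Origin: centre of the flange's underside, z up. Fits either way round. About 0.22 kg.
- jar: Bystander: glass screw-top jar, 63 mm across, 99 mm high, standing in one of the three back-row places. Origin: centre of its underside.
- wrench: Bystander: steel adjustable spanner, 226 mm long, 45 mm wide, 13 mm thick, lying at the right edge of the work. Origin: centre of its underside.
- screwdriver: Bystander: red-handled screwdriver, 187 mm long, 27 mm thick, lying at the left edge of the work. Origin: centre of its underside.
There are look-alikes about, which are no part of the job. Of the things that look like the gasket, the middle-sized one is meant.

How it is judged:
By the outcome, as a careful person would: the job done as asked, in the order asked, and still so for the second after the job is handed in, with the robot touching nothing.
It also fails if it takes over 136 s, if anything falls off the work surface, if the arm or the gripper's body presses on something with over 40 N, if the wrist force passes 120 N, or if a joint passes its speed limit or range.

## Robot

A 6-joint arm with a two-finger parallel gripper is mounted at the origin on a cart in front of the work surface, level with it; the furniture and walls round the work are solid. World frame = base frame: x ahead of the robot, y to its left, z up, the work surface at z = 0. Lengths are in m, angles in rad, forces in N, time in s.
With the tool pointing down it reaches from about 0.35 to 0.875 m from the base axis. Payload 15.5 kg.
Tool frame: the origin (TCP) lies at the very end of the fingers, on their centre line; the grasp point (between the pads) lies 19 mm behind it (grip_point_offset is the distance from the TCP to the grasp point, in m); z points along the fingers, y is the line along which they close (so a half turn about z gives the same grasp; the last joint's range is limited). The gripper opens to 85 mm and grips with 20 to 120 N. Pads are 22 mm wide; open, the fingers measure 114 mm over their backs; the gripper's body (76 mm by 85 mm) begins 54 mm behind the grasp point. The pads swing forward as they close: fully open they stand 13 mm farther back than shut.
Start: joints at [1.151, 0.494, 1.345, -0, 1.302, -0.096], TCP at [0.199, 0.593, 0.231] pointing down, gripper open.
Joint ranges: [-2.91, 2.91], [-0.82, 2.16], [0.22, 2.67], [-1.22, 4.37], [0.12, 2.79], [-3.08, 3.08]. Speed limits (rad/s): [1.89, 1.89, 2.57, 3.01, 3.01, 3.01].

## Interface

Orientations are given as a 3x3 rotation matrix whose columns are the frame's x, y, z axes.
In Python, from bench import state, grab_frame, calibration, close_job, trace, spot_point, grip_point_offset gives the robot as it stands.
- The arm moves only by the tool send_path, called after "Emit:" as name(argument=value, ...), one argument or row to a line, values as JSON. Schema: {"type":"object","properties":{"motion":{"type":"array","items":{"type":"array","items":{"type":"array","items":{"type":"number"},"minItems":7,"maxItems":7},"minItems":1,"maxItems":20},"minItems":1,"maxItems":1},"grip_force":{"type":"number"},"only":{"type":"string"},"quiet":{"type":"boolean"},"lines":{"type":"string"}},"required":["motion"],"additionalProperties":false}. motion is a list that holds a single list of rows (three levels of brackets), with 1 to 20 rows, each of 7 numbers: dx, dy, dz in fractions of the full range, 1 being 0.5 m, then a rotation vector rx, ry, rz in parts of the range, where 1.0 means 4 rad, then the finger opening in m; each row shifts and turns the commanded pose from where the row before left it, along the tool's axes as they then stand; what a row does not reach is not made up. A row lasts 1/8 s, in which the tool goes at most 0.0625 m and 0.188 rad, less where a joint would pass 70% of its speed; a pose out of reach is approached as far as the arm can. The fingers move at their own pace and stop on an object; grip_force is the grip in N (left out, the last holds). Time passes only in rows, so rows that do not move let the fingers close. The tool returns the time, the measured TCP pose, the force, the opening and the grip force at its end. only (a regular expression) keeps the lines of the reply that match it, lines (a string "A,B") keeps lines A to B, and quiet returns only ok. Shift and turn numbers lie between -1 and 1, and a call with a number outside is refused. Input that does not fit is refused with a message, and nothing moves.
- state(): the state, without advancing time (a new reading comes with each control period).
- grab_frame(name): name is "scene" or "top" or "wrist"; returns (picture, depth): 400x640x3 uint8, red, green, blue; 400x640 float32, m along the optical axis (not along the pixel's ray), 0 where there is no reading.
- calibration(name): a dict with "fx", "fy", "cx", "cy" (pixels), "extrinsics" (4x4, takes a point from camera to world coordinates). Camera axes: x right, y down, z forward; pixel columns grow to the right and rows downward; lengths in m; the calibration is good to about 2 mm. The wrist camera is an equidistant fisheye: a pixel r from the principal point sees the ray r / f radians off the axis. A picture is of the moment at which its call begins: read the wrist's pose just before it. calibration takes no time and is no camera call; for the wrist camera it gives the pose at the moment of the call.
- close_job(): hands the job in; it is judged then, once.
Trained networks look in the newest picture that a camera, given by its name, has taken for a name from the list of things; names that differ only in an ending like _2 or _b are one class to them, and where a whole thing is asked for, a point or a joint stands for the part that bears it (a point fixed in the world has none). Each returns a list of dicts, best first, with "conf" (0 to 1); they miss things now and then, are a little off and sometimes report something else, mostly with a low value. They report only what shows in the picture. A call takes as long as a camera call. They do not tell look-alikes from the thing itself.
- trace(target, camera): "pixels" (400x640 bool, what is visible of it) and "bbox" ([left, top, right, bottom] in pixels, round what is visible of it).
- spot_point(target, camera): "position" ([column, row] in pixels: a listed point, or the origin of a listed thing).
The state is a dict: "time_s": time; "joint_positions": joint angles; "joint_vel": joint speeds; "tau": joint torques, N m; "position": TCP position; "eef_rot": TCP orientation; "force": force on the tool from outside, world axes, zero at the start; "wrist_torque": the same for the moment, N m; "width": finger opening in m; "grasp_force": force on a finger pad.
Only numpy, scipy, OpenCV 4.12 (cv2) and the standard library are available. Lean on these libraries where they do the work, as an engineer would, in place of code of your own. Each camera call takes 0.05 s, during which the arm holds its last target. There are 200 camera calls.

## Working session

There is one attempt and no reset: what is moved stays moved. The work goes in short steps, Python scripts to look and compute and a tool call to move; the robot and the scene stay as the last step left them, time stands still between calls to the robot, and variables do not carry over. Pictures are saved under pics/ and viewed, at most 14 in all, crops included, and the job is handed in when it is done.

```bash
ls; mkdir -p pics; python3 - <<'E'
from bench import *
import cv2,numpy as np
s=state();print({k:np.round(v,3).tolist() for k,v in s.items()}, grip_point_offset)
for n in("top","scene"):
    p,d=grab_frame(n);cv2.imwrite(f"pics/{n}0.png",p[:,:,::-1]);np.save(f"pics/{n}0.npy",d)
    c=calibration(n);print(n,c["fx"],c["cx"],c["cy"],np.round(c["extrinsics"],3).tolist())
    K=np.linalg.inv
    for t in("intake_stub","exhaust_stub","gasket","insulator","carburettor","exhaust_pipe","jar"):
        for r in spot_point(t,n)[:4]: print(n,t,np.round(r["position"]),round(r["conf"],2))
E
```

```text
pics
{'time_s': 0.0, 'joint_positions': [1.151, 0.494, 1.346, 0.0, 1.303, -0.096], 'joint_vel': [-0.002, 0.001, 0.0, -0.002, -0.002, -0.0], 'tau': [-0.001, -88.214, -38.386, -0.0, 0.01, 0.0], 'position': [0.199, 0.592, 0.231], 'eef_rot': [[-0.948, 0.318, -0.001], [0.318, 0.948, -0.001], [0.0, -0.001, -1.0]], 'force': [0.855, -0.743, 0.218], 'wrist_torque': [0.013, -0.01, 0.032], 'grasp_force': 0.0, 'width': 0.085} 0.0187
top 476.26520156272704 321.46278254860357 198.38853262485185 [[-0.005, -0.977, 0.214, 0.243], [-1.0, 0.005, 0.002, -0.024], [-0.003, -0.214, -0.977, 1.417], [0.0, 0.0, 0.0, 1.0]]
top intake_stub [394. 194.] 0.83
top exhaust_stub [244. 198.] 0.82
top gasket [454. 160.] 0.87
top gasket [399. 189.] 0.75
top gasket [353. 209.] 0.61
top insulator [238. 191.] 0.83
top carburettor [381. 248.] 0.74
top carburettor [396. 194.] 0.24
top exhaust_pipe [227. 244.] 0.89
top jar [314. 193.] 0.7
scene 385.8441223894992 325.83736643393337 203.12547001220918 [[0.86, -0.398, 0.32, 0.172], [-0.511, -0.672, 0.536, -0.623], [0.002, -0.624, -0.781, 0.932], [0.0, 0.0, 0.0, 1.0]]
scene intake_stub [384. 267.] 0.71
scene exhaust_stub [299. 164.] 0.73
scene exhaust_stub [320. 275.] 0.58
scene gasket [455. 300.] 0.79
scene gasket [380. 251.] 0.75
scene gasket [337. 242.] 0.49
scene insulator [296. 144.] 0.65
scene carburettor [320. 276.] 0.87
scene exhaust_pipe [250. 172.] 0.59
scene jar [332. 199.] 0.57
```

```bash
python3 - <<'E'
import cv2
a=cv2.imread("pics/top0.png")[120:300,170:500];cv2.imwrite("pics/topc.png",cv2.resize(a,(792,432),interpolation=cv2.INTER_CUBIC))
E
```

```text
(no output)
```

View pics/topc.png

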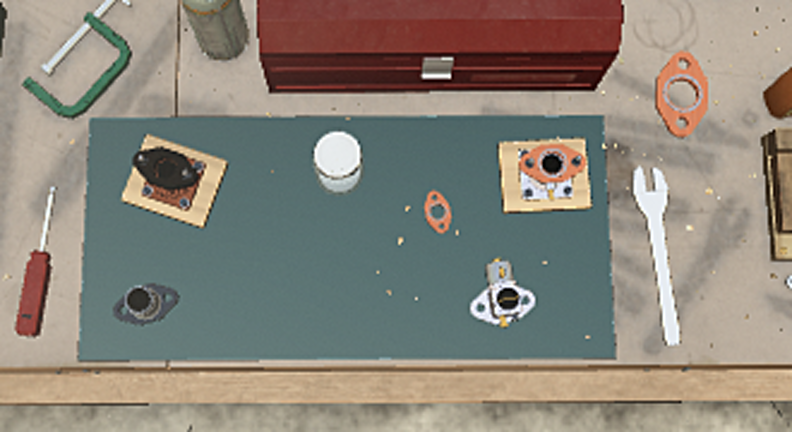

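View pics/scene0.png

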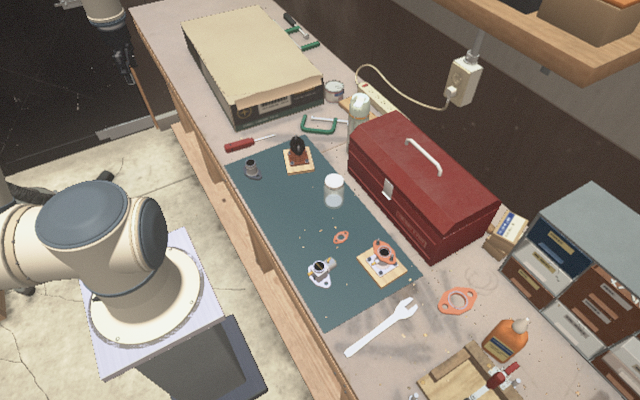

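Top crop shows the three gasket look-alikes: big one at (454,160) off the mat, middle one at (399,189) on the intake stub, and small one at (353,209) on the mat. The middle-sized one on the intake stub is meant. The insulator is on the rusty stub at (238,191), the pipe at (227,244), the carburettor at (381,248) with its bowl pointing back, and the jar between the stubs.

```bash
cat > h.py <<'E'
import numpy as np,cv2
from bench import *
def rays(n,c,uv):
    uv=np.asarray(uv,float).reshape(-1,2);x=(uv[:,0]-c["cx"])/c["fx"];y=(uv[:,1]-c["cy"])/c["fy"]
    if n=="wrist":
        r=np.hypot(x,y)+1e-12;k=np.tan(r)/r;x=x*k;y=y*k
    return np.c_[x,y,np.ones(len(x))]
def world(n,c,uv,d):   # d: depth along axis
    E=c["extrinsics"];return rays(n,c,uv)*np.reshape(d,(-1,1))@E[:3,:3].T+E[:3,3]
def onplane(n,c,uv,z): # pixel ray meets height z
    E=c["extrinsics"];R=rays(n,c,uv)@E[:3,:3].T;return E[:3,3]+R*((z-E[2,3])/R[:,2])[:,None]
def cloud(n,c,mask,d):
    v,u=np.nonzero(mask&(d>0));return world(n,c,np.c_[u,v],d[v,u])
def outline(n,c,mask,z):
    """min-area rect of the mask's contour put on height z: centre, size, direction of long axis (deg)"""
    k=max(cv2.findContours(mask.astype(np.uint8),0,1)[0],key=cv2.contourArea)[:,0]
    P=onplane(n,c,k,z)[:,:2];(cx,cy),(w,h),a=cv2.minAreaRect((P*1000).astype(np.float32))
    if w<h:w,h,a=h,w,a+90
    return np.round([cx,cy,w,h,(a+90)%180-90],1)
def shoot(n,name=None):
    c=calibration(n);p,d=grab_frame(n)
    if name:cv2.imwrite(f"pics/{name}.png",p[:,:,::-1])
    return c,p,d
def go(xy,z,yaw):
    """offset in tool axes to TCP target; yaw = direction of tool y (finger line), deg, mod 180"""
    s=state();R=s["eef_rot"];t=R.T@(np.r_[xy,z]-s["position"])
    best=None
    for k in(0,180):
        y=np.radians(yaw+k);Y=np.array([np.cos(y),np.sin(y),0]);Z=np.array([0,0,-1.]);T=np.c_[np.cross(Y,Z),Y,Z]
        rv=cv2.Rodrigues(R.T@T)[0].ravel()
        if best is None or np.linalg.norm(rv)<np.linalg.norm(best):best=rv
    print("pos tool",np.round(t,4),"rot",np.round(best,3),"t",s["time_s"],"q6",round(s["joint_positions"][5],2))
E
python3 - <<'E'
from h import *
c,p,d=shoot("top");print("wrist f",calibration("wrist")["fx"])
E=calibration("wrist")["extrinsics"];s=state();print(np.round(s["eef_rot"].T@(E[:3,3]-s["position"]),3),np.round(s["eef_rot"].T@E[:3,:3],2).tolist())
for t,z in(("gasket",.079),("insulator",.085),("carburettor",.011),("exhaust_pipe",.011),("intake_stub",.018),("exhaust_stub",.018),("jar",.1)):
    for r in trace(t,"top")[:3]:
        m=r["pixels"];P=cloud("top",c,m,d)
        print(t,round(r["conf"],2),r["bbox"],m.sum(),"med",np.round(np.median(P,0)*1e3),"zmax",round(np.percentile(P[:,2],97)*1e3),"rect",outline("top",c,m,z))
E
```

```text
wrist f 309.70691628693146
[ 0.079 -0.    -0.142] [[0.0, -0.95, -0.3], [1.0, 0.0, -0.0], [0.0, -0.3, 0.95]]
gasket 0.91 [442.1, 143.6, 464.5, 180.7] 524 med [ 673. -427.    8.] zmax 15 rect [ 651.5 -406.   107.9   64.3   -3.9]
gasket 0.66 [348.6, 200.9, 354.2, 218.8] 78 med [ 516. -112.    8.] zmax 12 rect [ 505.2 -106.9   42.1   24.2   10. ]
gasket 0.63 [388.4, 182.1, 414.0, 194.9] 139 med [ 565. -257.   79.] zmax 85 rect [ 568.9 -251.7   60.9   41.6   89.7]
insulator 0.51 [225.1, 182.0, 251.7, 198.3] 265 med [561. 214.  86.] zmax 96 rect [560.8 215.9  74.5  44.   63. ]
carburettor 0.85 [365.9, 228.7, 396.2, 256.8] 462 med [ 409. -184.   45.] zmax 67 rect [ 416.1 -193.8   80.7   69.5  -21.8]
exhaust_pipe 0.73 [217.9, 238.5, 238.8, 252.7] 275 med [403. 247.  18.] zmax 59 rect [407.1 254.1  64.5  44.5  89.7]
intake_stub 0.89 [375.7, 179.4, 417.7, 210.8] 878 med [ 553. -239.   20.] zmax 79 rect [ 565.7 -245.4  114.2   92.1  -87.7]
exhaust_stub 0.55 [221.9, 175.3, 265.8, 215.9] 824 med [549. 208.  21.] zmax 79 rect [561.4 217.7 113.7  92.6  71.2]
jar 0.85 [301.3, 177.5, 321.4, 201.7] 456 med [564.  10. 101.] zmax 107 rect [ 5.639e+02  1.050e+01  7.320e+01  5.990e+01 -3.000e-01]
```

```bash
python3 -c "
from h import *
go((.5605,.217),.19,-19)"
```

```text
pos tool [-0.4623 -0.241   0.0413] rot [-0.    -0.    -1.563] t 1.2 q6 -0.1
```

Careful with the scale: shifts go in shares of 0.5 m and turns go in shares of 4 rad. That gives: -0.042 m / 0.5 = -0.084, -0.0219 m / 0.5 = -0.0438, -0.174 rad / 4 = -0.0435.

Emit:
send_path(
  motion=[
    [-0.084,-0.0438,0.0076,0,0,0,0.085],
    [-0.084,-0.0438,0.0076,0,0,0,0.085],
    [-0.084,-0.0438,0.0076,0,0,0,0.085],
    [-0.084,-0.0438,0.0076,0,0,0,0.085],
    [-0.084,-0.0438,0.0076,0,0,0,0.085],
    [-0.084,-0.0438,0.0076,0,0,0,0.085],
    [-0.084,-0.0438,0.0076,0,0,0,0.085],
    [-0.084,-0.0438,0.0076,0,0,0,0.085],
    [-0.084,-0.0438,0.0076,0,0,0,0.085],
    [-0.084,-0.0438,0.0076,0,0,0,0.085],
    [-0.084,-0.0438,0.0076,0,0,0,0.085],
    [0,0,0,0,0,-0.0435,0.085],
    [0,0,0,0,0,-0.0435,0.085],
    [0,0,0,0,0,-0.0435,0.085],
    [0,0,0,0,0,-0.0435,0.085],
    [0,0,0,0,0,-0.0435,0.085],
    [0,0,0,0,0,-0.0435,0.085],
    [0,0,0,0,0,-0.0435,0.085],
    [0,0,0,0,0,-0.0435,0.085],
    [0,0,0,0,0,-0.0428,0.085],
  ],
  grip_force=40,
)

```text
refused: motion: the value is too long (schema: maxItems 1). Nothing was moved.
```

The error is about the shape of the input: a list holding one list of rows, three levels of brackets. Fixing that and sending the same move.

Emit:
send_path(
  motion=[
    [[-0.084,-0.0438,0.0076,0,0,0,0.085],[-0.084,-0.0438,0.0076,0,0,0,0.085],[-0.084,-0.0438,0.0076,0,0,0,0.085],[-0.084,-0.0438,0.0076,0,0,0,0.085],[-0.084,-0.0438,0.0076,0,0,0,0.085],[-0.084,-0.0438,0.0076,0,0,0,0.085],[-0.084,-0.0438,0.0076,0,0,0,0.085],[-0.084,-0.0438,0.0076,0,0,0,0.085],[-0.084,-0.0438,0.0076,0,0,0,0.085],[-0.084,-0.0438,0.0076,0,0,0,0.085],[-0.084,-0.0438,0.0076,0,0,0,0.085],[0,0,0,0,0,-0.0435,0.085],[0,0,0,0,0,-0.0435,0.085],[0,0,0,0,0,-0.0435,0.085],[0,0,0,0,0,-0.0435,0.085],[0,0,0,0,0,-0.0435,0.085],[0,0,0,0,0,-0.0435,0.085],[0,0,0,0,0,-0.0435,0.085],[0,0,0,0,0,-0.0435,0.085],[0,0,0,0,0,-0.0428,0.085]],
  ],
  grip_force=40,
)

```text
time_s: 3.7
position: [0.5602, 0.2172, 0.1895]
eef_rot: [[-0.32, -0.947, 0.0], [-0.947, 0.32, -0.0], [0.0, -0.0, -1.0]]
force: [-0.4, -0.7, 0.2]
width: 0.085
grasp_force: 0.0
```

```bash
cat >> h.py <<'E'
def look(things,name=None):
    """wrist view; things: (target,z of outline)"""
    c,p,d=shoot("wrist",name)
    for t,z in things:
        for r in trace(t,"wrist")[:2]:
            P=cloud("wrist",c,r["pixels"],d);print(t,round(r["conf"],2),"z95",np.round(np.percentile(P[:,2],(50,95))*1e3),"rect",outline("wrist",c,r["pixels"],z))
    return c,p,d
E
python3 - <<'E'
from h import *
look((("insulator",.085),("exhaust_stub",.018)),"w1")
E
```

```text
insulator 0.56 z95 [84. 85.] rect [561.4 215.5  80.8  45.7  70.3]
exhaust_stub 0.95 z95 [18. 74.] rect [561.  215.  109.7  89.7  71.2]
```

View pics/w1.png

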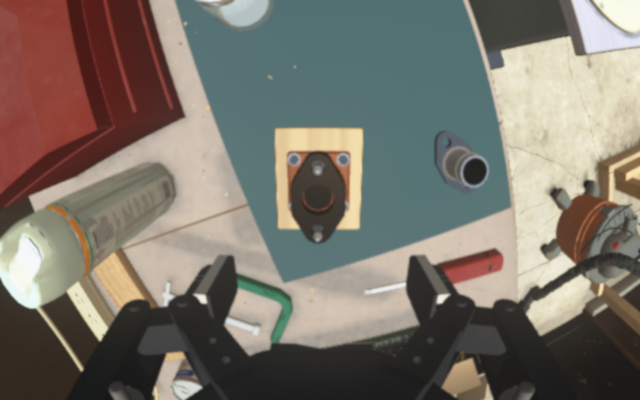

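```bash
python3 -c "
from h import *
go((.5614,.2155),.071,-19.3)"
```

```text
pos tool [ 0.0012 -0.0016  0.1185] rot [-0.     0.     0.002] t 3.85 q6 -2.54
```

Converted, 0.04 m / 0.5 = 0.08, 0.025 m / 0.5 = 0.05.

Emit:
send_path(
  motion=[
    [[0.0024,-0.0032,0.08,0,0,0,0.062],[0,0,0.08,0,0,0,0.062],[0,0,0.05,0,0,0,0.062],[0,0,0.027,0,0,0,0.062],[0,0,0,0,0,0,0.04],[0,0,0,0,0,0,0.04],[0,0,0,0,0,0,0.04],[0,0,0,0,0,0,0.04]],
  ],
  grip_force=40,
)

```text
time_s: 4.85
position: [0.5616, 0.2156, 0.0715]
eef_rot: [[-0.326, -0.945, 0.001], [-0.945, 0.326, 0.0], [-0.001, -0.001, -1.0]]
force: [0.3, 0.1, -0.4]
width: 0.0448
grasp_force: 41.3
```

```bash
python3 - <<'E'
from h import *
c,p,d=shoot("wrist")
cv2.imwrite("pics/w2.png",cv2.resize(p[100:340,200:440,::-1],(600,600)))
E
```

```text
(no output)
```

View pics/w2.png

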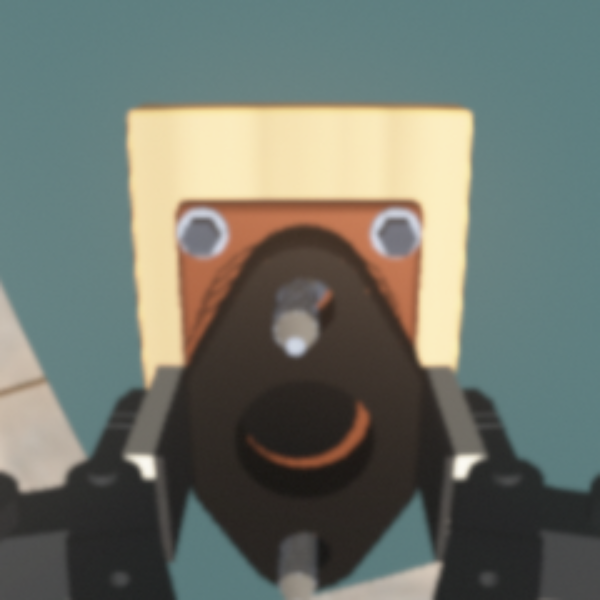

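The insulator is gripped squarely across its flats, with both studs in their holes. Next I lift it and move to the parking place.

Converted, -0.03 m / 0.5 = -0.06, -0.02 m / 0.5 = -0.04.

Emit:
send_path(
  motion=[
    [[0,0,-0.02,0,0,0,0.04],[0,0,-0.04,0,0,0,0.04],[0,0,-0.06,0,0,0,0.04],[0,0,-0.02,0,0,0,0.04]],
  ],
)

```text
time_s: 5.4
position: [0.5622, 0.2157, 0.1431]
eef_rot: [[-0.326, -0.946, 0.003], [-0.946, 0.326, 0.001], [-0.002, -0.002, -1.0]]
force: [-0.6, 0.1, -0.6]
width: 0.0447
grasp_force: 41.3
```

```bash
python3 -c "
from h import *
go((.43,0),.06,0);print(state()['force'])"
```

```text
pos tool [0.2472 0.0549 0.0826] rot [-0.003  0.001 -0.332] t 5.4 q6 -2.54
[-0.63029403  0.07580761 -0.62844792]
```

Converted, 0.0412 m / 0.5 = 0.0824, 0.0092 m / 0.5 = 0.0184, 0.1875 rad / 4 = 0.0469.

Emit:
send_path(
  motion=[
    [[0.0824,0.0184,0,0,0,0,0.04],[0.0824,0.0184,0,0,0,0,0.04],[0.0824,0.0184,0,0,0,0,0.04],[0.0824,0.0184,0,0,0,0,0.04],[0.0824,0.0184,0,0,0,0,0.04],[0.0824,0.0184,0,0,0,0,0.04],[0,0,0,0,0,0.0469,0.04],[0,0,0,0,0,0.0469,0.04],[0,0,0,0,0,0.0469,0.04],[0,0,0,0,0,0.0469,0.04],[0,0,0,0,0,0.0469,0.04],[0,0,0,0,0,0.0469,0.04],[0,0,0,0,0,0.0469,0.04],[0,0,0,0,0,0.0469,0.04],[0,0,0,0,0,0.0469,0.04],[0,0,0,0,0,0.0469,0.04],[0,0,0,0,0,0.0469,0.04],[0,0,0,0,0,0.0469,0.04],[0,0,0,0,0,0.0469,0.04],[0,0,0,0,0,0.0469,0.04]],
  ],
)

```text
time_s: 7.9
position: [0.4285, -0.0002, 0.1409]
eef_rot: [[-0.178, 0.984, -0.0], [0.984, 0.178, 0.0], [0.0, -0.0, -1.0]]
force: [0.1, -0.0, -1.4]
width: 0.0451
grasp_force: 41.3
```

```bash
python3 -c "
from h import *
go((.43,0),.0025,0)"
```

```text
pos tool [-1.000e-04  1.600e-03  1.384e-01] rot [-0.    -0.     0.179] t 7.9 q6 -0.32
```

Converted, -0.06 m / 0.5 = -0.12, 0.003 m / 0.5 = 0.006, 0.179 rad / 4 = 0.0448.

Emit:
send_path(
  motion=[
    [[0,0.003,0.1,0,0,0.0448,0.04],[0,0,0.09,0,0,0,0.04],[0,0,0.06,0,0,0,0.04],[0,0,0.019,0,0,0,0.04],[0,0,0.006,0,0,0,0.04],[0,0,0,0,0,0,0.04],[0,0,0,0,0,0,0.062],[0,0,0,0,0,0,0.062],[0,0,-0.06,0,0,0,0.062],[0,0,-0.12,0,0,0,0.062],[0,0,-0.12,0,0,0,0.062]],
  ],
)

```text
time_s: 9.28
position: [0.4297, 0.0001, 0.1555]
eef_rot: [[-0.006, 1.0, -0.0], [1.0, 0.006, 0.0], [0.0, -0.0, -1.0]]
force: [1.0, -1.3, -0.4]
width: 0.0619
grasp_force: 0.0
```

```bash
python3 -c "
from h import *
go((.5689,-.2517),.19,1)"
```

```text
pos tool [-0.2526  0.1377 -0.0346] rot [-0.    -0.    -0.011] t 9.275 q6 -0.14
```

Converted, -0.0421 m / 0.5 = -0.0842, 0.023 m / 0.5 = 0.046, -0.01 rad / 4 = -0.0025.

Emit:
send_path(
  motion=[
    [[-0.0842,0.046,-0.0116,0,0,0,0.062],[-0.0842,0.046,-0.0116,0,0,0,0.062],[-0.0842,0.046,-0.0116,0,0,0,0.062],[-0.0842,0.046,-0.0116,0,0,0,0.062],[-0.0842,0.046,-0.0116,0,0,0,0.062],[-0.0842,0.046,-0.0116,0,0,0,0.062],[0,0,0,0,0,-0.0025,0.062]],
  ],
)

```text
time_s: 10.15
position: [0.5709, -0.2546, 0.1887]
eef_rot: [[-0.014, 1.0, 0.002], [1.0, 0.014, -0.001], [-0.001, 0.002, -1.0]]
force: [-0.3, 1.1, -1.4]
width: 0.062
grasp_force: 0.0
```

```bash
python3 - <<'E'
from h import *
look((("gasket",.079),("intake_stub",.018)),"w3")
s=state();print(s["position"],s["width"])
E
```

```text
gasket 0.89 z95 [6. 8.] rect [ 532.3 -128.5   42.2   24.2   11.2]
gasket 0.77 z95 [78. 80.] rect [ 566.4 -247.7   79.7   45.9  -84. ]
intake_stub 0.6 z95 [18. 74.] rect [ 566.3 -248.3  110.2   89.1  -87.1]
[ 0.5690099  -0.25112241  0.18815706] 0.06217098005191993
```

View pics/w3.png

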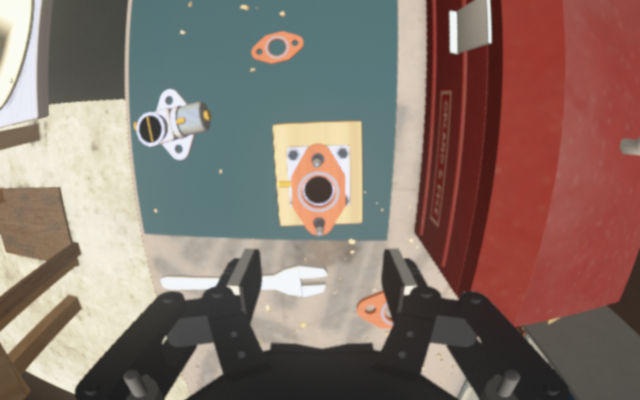

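```bash
python3 - <<'E'
from h import *
look((("gasket",.079),("intake_stub",.018)));look((("gasket",.079),("intake_stub",.018)))
go((.5664,-.2482),.070,4)
E
```

```text
gasket 0.92 z95 [78. 79.] rect [ 567.2 -248.    79.9   46.2   89.6]
gasket 0.7 z95 [8. 9.] rect [ 624.6 -376.7   51.6   31.1  -71.3]
intake_stub 0.73 z95 [18. 74.] rect [ 566.4 -248.3  112.    90.7  -86.7]
gasket 0.96 z95 [8. 9.] rect [ 625.6 -377.1   52.1   31.6  -68.5]
gasket 0.93 z95 [6. 8.] rect [ 531.4 -128.1   40.2   25.3   -1.4]
intake_stub 0.59 z95 [18. 75.] rect [ 566.3 -247.9  110.5   90.3  -88.1]
pos tool [ 0.0031 -0.003   0.1184] rot [-0.    -0.    -0.053] t 10.6 q6 -0.53
```

Converted, 0.04 m / 0.5 = 0.08, 0.025 m / 0.5 = 0.05, -0.035 rad / 4 = -0.0088.

Emit:
send_path(
  motion=[
    [[0.006,-0.0056,0.08,0,0,-0.0088,0.062],[0,0,0.08,0,0,0,0.062],[0,0,0.05,0,0,0,0.062],[0,0,0.0268,0,0,0,0.062],[0,0,0,0,0,0,0.04],[0,0,0,0,0,0,0.04],[0,0,0,0,0,0,0.04],[0,0,0,0,0,0,0.04]],
  ],
  grip_force=30,
)

```text
time_s: 11.6
position: [0.5671, -0.249, 0.0705]
eef_rot: [[-0.051, 0.999, 0.001], [0.999, 0.051, -0.001], [-0.001, 0.001, -1.0]]
force: [0.3, -0.2, -0.9]
width: 0.0451
grasp_force: 30.8
```

```bash
python3 - <<'E'
from h import *
s=state();print(s["position"],s["width"],s["grasp_force"],s["force"])
E
```

```text
[ 0.567052   -0.24896773  0.07046857] 0.04506082546097279 30.848243236541748 [ 0.33595296 -0.15275043 -0.91139286]
```

Emit:
send_path(
  motion=[
    [[0,0,-0.01,0,0,0,0.04],[0,0,-0.02,0,0,0,0.04],[0,0,-0.04,0,0,0,0.04],[0,0,-0.06,0,0,0,0.04],[0,0,0,0,0,0,0.04]],
  ],
)

```text
time_s: 12.22
position: [0.5681, -0.2495, 0.1378]
eef_rot: [[-0.051, 0.999, 0.004], [0.999, 0.051, -0.002], [-0.002, 0.004, -1.0]]
force: [0.3, 1.1, -1.6]
width: 0.0451
grasp_force: 30.9
```

```bash
python3 - <<'E'
from h import *
c,p,d=look((("gasket",.140),))
cv2.imwrite("pics/w4.png",cv2.resize(p[100:340,200:440,::-1],(600,600)))
go((.561,.2152),.145,-19)
E
```

```text
gasket 0.96 z95 [8. 9.] rect [ 595.4 -297.9   14.1   10.2   89.7]
gasket 0.72 z95 [6. 8.] rect [ 541.5 -142.5   28.3   16.4   14.2]
pos tool [ 0.4637  0.0178 -0.0098] rot [0.001 0.    0.383] t 12.325 q6 -0.56
```

View pics/w4.png

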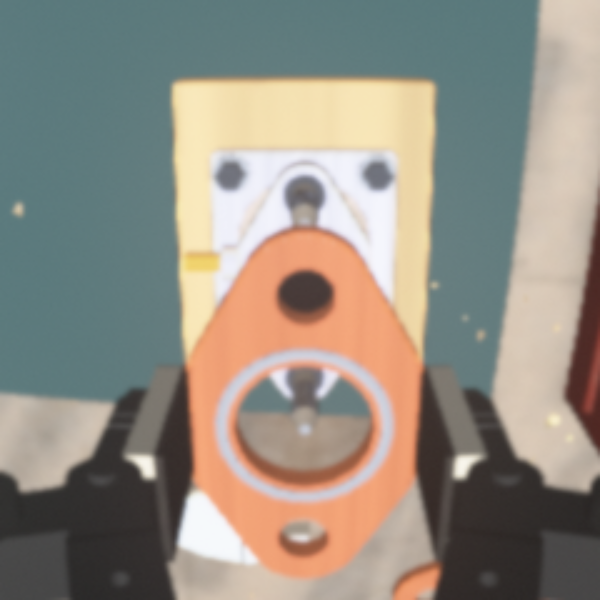

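Converted, 0.045 m / 0.5 = 0.09, 0.044 m / 0.5 = 0.088, 0.128 rad / 4 = 0.032.

```bash
python3 - <<'E'
from h import *
c=calibration("wrist");s=state();print(s["position"])
H=onplane("wrist",c,[[322.4,216.8],[321.2,315.2]],s["position"][2]+.0085)
print(np.round(((H-s["position"])@s["eef_rot"])*1e3,1))
E
```

```text
[ 0.56683788 -0.24883771  0.13534105]
[[ 27.8  -1.1  -8.5]
 [-29.4  -1.6  -8.5]]
```

Emit:
send_path(
  motion=[
    [[0.09,0.004,-0.004,0,0,0,0.04],[0.09,0.004,-0.004,0,0,0,0.04],[0.09,0.004,-0.004,0,0,0,0.04],[0.09,0.004,-0.004,0,0,0,0.04],[0.09,0.004,-0.004,0,0,0,0.04],[0.09,0.004,-0.004,0,0,0,0.04],[0.09,0.004,-0.004,0,0,0,0.04],[0.09,0.004,-0.004,0,0,0,0.04],[0.088,0.004,-0.004,0,0,0,0.04],[0,0,0,0,0,0.032,0.04],[0,0,0,0,0,0.032,0.04],[0,0,0,0,0,0.0318,0.04],[0,0,0,0,0,0,0.04],[0,0,0,0,0,0,0.04]],
  ],
)

```text
time_s: 14.08
position: [0.5639, 0.1555, 0.1525]
eef_rot: [[0.323, 0.946, -0.001], [0.946, -0.323, -0.0], [-0.0, -0.001, -1.0]]
force: [-1.0, -0.8, -0.8]
width: 0.0447
grasp_force: 30.9
```

```bash
python3 - <<'E'
from h import *
for i in range(2): c,p,d=look((("exhaust_stub",.018),),"w5")
go((.561,.2152),.145,-19);s=state();print(s["position"])
cv2.imwrite("pics/w5.png",p[:,120:520,::-1])
E
```

```text
exhaust_stub 0.62 z95 [19. 73.] rect [562.  216.4 110.3  90.4  70.4]
exhaust_stub 0.8 z95 [23. 73.] rect [562.  216.6 109.   89.8  71. ]
pos tool [ 0.0554 -0.0223  0.0078] rot [-0.     0.     0.001] t 14.275 q6 0.5
[0.5641321  0.15554288 0.15281109]
```

View pics/w5.png

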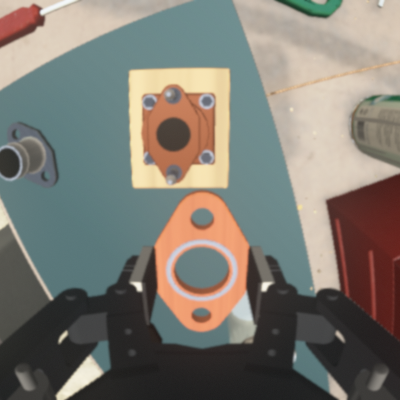

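Converted, 0.02 m / 0.5 = 0.04, 0.019 m / 0.5 = 0.038.

Emit:
send_path(
  motion=[
    [[0.038,-0.015,0,0,0,0,0.04],[0.038,-0.015,0,0,0,0,0.04],[0.036,-0.015,0.03,0,0,0,0.04],[0,0,0.04,0,0,0,0.04],[0,0,0.0226,0,0,0,0.04],[0,0,0,0,0,0,0.04],[0,0,0,0,0,0,0.04]],
  ],
)

```text
time_s: 15.15
position: [0.5614, 0.216, 0.1069]
eef_rot: [[0.326, 0.945, 0.0], [0.945, -0.326, 0.0], [0.0, 0.0, -1.0]]
force: [0.0, -0.4, -1.0]
width: 0.045
grasp_force: 30.9
```

```bash
python3 - <<'E'
from h import *
c,p,d=shoot("wrist")
cv2.imwrite("pics/w6.png",cv2.resize(p[180:340,240:400,::-1],(640,640),interpolation=cv2.INTER_CUBIC))
s=state();print(s["position"])
E
```

```text
[0.56154832 0.21591294 0.10713294]
```

View pics/w6.png

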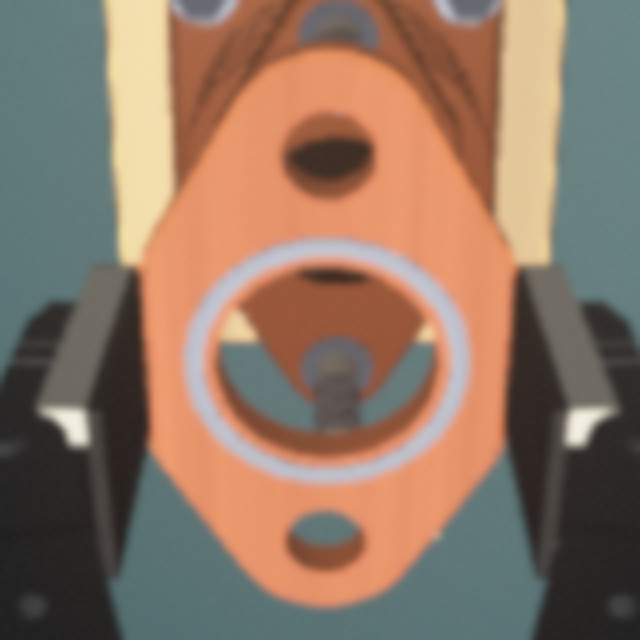

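```bash
python3 - <<'E'
from h import *
c=calibration("wrist");s=state();f=lambda P:np.round(((P-s["position"])@s["eef_rot"])*1e3,1)
z=s["position"][2]+.0085
print("holes top",f(onplane("wrist",c,[[240+328/4,180+155/4],[240+325/4,180+541/4]],z)))
print("port",f(onplane("wrist",c,[[240+327/4,180+361/4]],z)))
print("outline ends",f(onplane("wrist",c,[[240+325/4,180+45/4],[240+326/4,180+607/4]],z)))
print("bases",f(onplane("wrist",c,[[240+339/4,180+28/4],[240+337/4,180+362/4]],.075)))
p,d=grab_frame("wrist");print(d[180:200:4,325],d[266:290:4,324])
E
```

```text
holes top [[ 26.1  -1.3  -8.5]
 [-30.   -1.6  -8.5]]
port [[-1.3 -1.3 -8.5]]
outline ends [[ 39.3  -1.6  -8.5]
 [-42.3  -1.4  -8.5]]
bases [[ 30.3   0.4  32.1]
 [-25.4   0.4  32.1]]
[0.18102567 0.18021192 0.17130953 0.14005673 0.13888131] [0.19842799 0.19497864 0.19152361 0.18523537 0.18065953 0.17742786]
```

Converted, -0.04 m / 0.5 = -0.08, -0.03 m / 0.5 = -0.06.

```bash
cat >> h.py <<'E'
def rel(hz,hy,stub,n=3,zt=.103):
    """held part: surface at TCP z+hz, |tool y|<hy; studs round stub xy. Both in tool frame, mm"""
    for i in range(n):
        s=state();c,p,d=shoot("wrist");P=cloud("wrist",c,d>0,d)
        T=((P-s["position"])@s["eef_rot"])*1e3
        h=T[(abs(T[:,2]+hz*1e3)<4)&(abs(T[:,0])<48)&(abs(T[:,1])<hy)]
        if len(h): print("held x ends",np.round(np.percentile(h[:,0],(.5,99.5)),1),"mid",round(np.percentile(h[:,0],(.5,99.5)).mean(),2),end=" ")
        k=(P[:,2]>zt-.014)&(P[:,2]<zt+.004)&(np.hypot(*(P[:,:2]-stub).T)<.042);q=T[k]
        if len(q):
            m=q[:,0].mean();a=q[q[:,0]>m];b=q[q[:,0]<=m];A=(a.min(0)+a.max(0))/2;B=(b.min(0)+b.max(0))/2
            print("studs",len(a),len(b),np.round(A[:2],1),np.round(B[:2],1),"mid",np.round((A+B)[:2]/2,2),"dist",round(np.hypot(*(A-B)[:2]),1))
E
```

Emit:
send_path(
  motion=[
    [[0,0,-0.06,0,0,0,0.04],[-0.06,0.02,-0.02,0,0,0,0.04],[-0.08,0,0,0,0,0,0.04],[0,0,0,0,0,0,0.04],[0,0,0,0,0,0,0.04]],
  ],
)

```text
time_s: 15.88
position: [0.5482, 0.1465, 0.1471]
eef_rot: [[0.327, 0.945, 0.001], [0.945, -0.327, 0.0], [0.001, 0.001, -1.0]]
force: [0.2, 0.2, -0.7]
width: 0.0452
grasp_force: 31.0
```

```bash
python3 - <<'E'
from h import *
rel(.0085,10,(.5615,.2158))
c,p,d=shoot("wrist","w7");np.savez("pics/w7",p=p,d=d,E=c["extrinsics"],pos=state()["position"],R=state()["eef_rot"])
cv2.imwrite("pics/w7.png",cv2.resize(p[100:260,230:390,::-1],(640,640),interpolation=cv2.INTER_CUBIC))
E
```

```text
held x ends [-40.2  38.6] mid -0.81 studs 132 120 [ 98.3 -10.1] [ 42.6 -10. ] mid [ 70.46 -10.07] dist 55.7
held x ends [-40.3  38.6] mid -0.87 studs 131 122 [ 97.8 -10.1] [ 42.7 -10.1] mid [ 70.25 -10.08] dist 55.1
held x ends [-40.3  38.5] mid -0.9 studs 132 115 [97.7 -9.8] [ 42.6 -10.1] mid [70.15 -9.94] dist 55.1
```

View pics/w7.png

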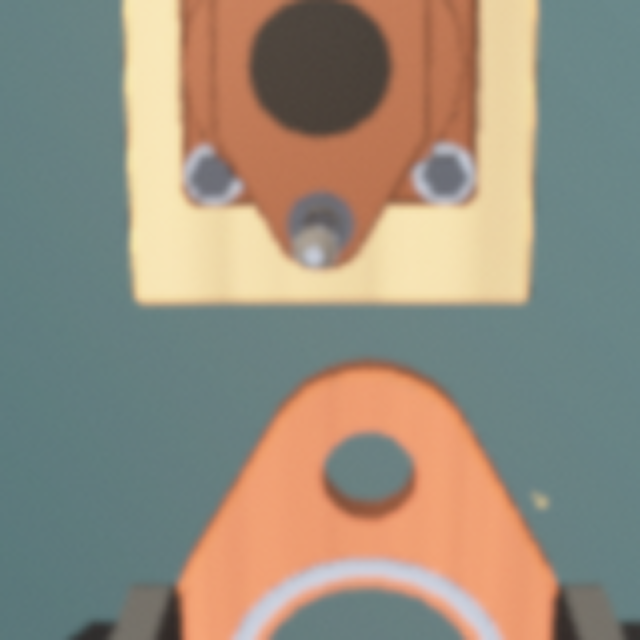

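Converted, 0.036 m / 0.5 = 0.072, 0.0351 m / 0.5 = 0.0702.

```bash
python3 - <<'E'
from h import *
s=state();print(s["position"],np.round(s["position"]+s["eef_rot"]@[.07115,-.0087,0],4))
E
```

```text
[0.54799951 0.14706302 0.14657558] [0.5629 0.2172 0.1466]
```

Emit:
send_path(
  motion=[
    [[0.072,-0.0088,0,0,0,0,0.04],[0.0702,-0.0086,0,0,0,0,0.04],[0,0,0.04,0,0,0,0.04],[0,0,0.032,0,0,0,0.04],[0,0,0.012,0,0,0,0.04],[0,0,0.012,0,0,0,0.04],[0,0,0.012,0,0,0,0.04]],
  ],
)

```text
time_s: 16.95
position: [0.563, 0.2163, 0.0926]
eef_rot: [[0.326, 0.945, 0.001], [0.945, -0.326, 0.0], [0.0, 0.001, -1.0]]
force: [0.3, 0.4, -0.6]
width: 0.0449
grasp_force: 31.0
```

Converted, 0.006 m / 0.5 = 0.012, 0.003 m / 0.5 = 0.006.

Emit:
send_path(
  motion=[
    [[0,0,0.012,0,0,0,0.04],[0,0,0.012,0,0,0,0.04],[0,0,0.012,0,0,0,0.04],[0,0,0.006,0,0,0,0.04],[0,0,0,0,0,0,0.04]],
  ],
)

```text
time_s: 17.58
position: [0.5626, 0.2165, 0.0714]
eef_rot: [[0.326, 0.945, -0.0], [0.945, -0.326, -0.0], [-0.0, -0.0, -1.0]]
force: [0.2, 1.2, -0.4]
width: 0.0449
grasp_force: 31.0
```

Converted, -0.06 m / 0.5 = -0.12, -0.03 m / 0.5 = -0.06.

Emit:
send_path(
  motion=[
    [[0,0,0.0024,0,0,0,0.04],[0,0,0,0,0,0,0.056],[0,0,0,0,0,0,0.062],[0,0,-0.06,0,0,0,0.062],[0,0,-0.12,0,0,0,0.062],[0,0,-0.06,0,0,0,0.062]],
  ],
)

```text
time_s: 18.32
position: [0.5636, 0.2167, 0.1934]
eef_rot: [[0.326, 0.945, 0.003], [0.945, -0.326, 0.001], [0.002, 0.003, -1.0]]
force: [0.3, 0.5, 0.2]
width: 0.0618
grasp_force: 0.0
```

```bash
python3 - <<'E'
from h import *
c,p,d=look((("gasket",.079),("exhaust_stub",.018),("exhaust_pipe",.011)))
go((.407,.250),.12,0)
E
```

```text
gasket 0.77 z95 [78. 79.] rect [560.9 217.2  78.1  45.7  72.4]
exhaust_stub 0.85 z95 [18. 77.] rect [562.2 217.4 110.7  91.   71.2]
exhaust_pipe 0.88 z95 [14. 53.] rect [402.3 250.7  73.   69.  -17.8]
pos tool [-0.0191 -0.1582  0.0705] rot [ 0.001 -0.    -0.332] t 18.525 q6 0.6
```

Converted, -0.053 m / 0.5 = -0.106, -0.052 m / 0.5 = -0.104, -0.166 rad / 4 = -0.0415.

Emit:
send_path(
  motion=[
    [[-0.013,-0.106,0.03,0,0,0,0.062],[-0.013,-0.106,0.03,0,0,0,0.062],[-0.013,-0.104,0.03,0,0,0,0.062],[0,0,0,0,0,-0.0415,0.062],[0,0,0,0,0,-0.0415,0.062],[0,0,0,0,0,0,0.062],[0,0,0,0,0,0,0.062]],
  ],
)

```text
time_s: 19.4
position: [0.4067, 0.2493, 0.1448]
eef_rot: [[0.004, 1.0, -0.001], [1.0, -0.004, -0.0], [-0.0, -0.001, -1.0]]
force: [-0.5, 0.6, -0.1]
width: 0.062
grasp_force: 0.0
```

```bash
cat >> h.py <<'E'
def flange(z,xy,r=.06,n=2):
    """min-area rect of cloud points at height z near xy"""
    for i in range(n):
        c,p,d=shoot("wrist");P=cloud("wrist",c,d>0,d)
        P=P[(abs(P[:,2]-z)<.0035)&(np.hypot(*(P[:,:2]-xy).T)<r)]
        (x,y),(w,h),a=cv2.minAreaRect((P[:,:2]*1000).astype(np.float32));
        if w<h:w,h,a=h,w,a+90
        print("cloud rect",np.round([x,y,w,h,(a+90)%180-90],1),len(P))
E
python3 - <<'E'
from h import *
c,p,d=look((("exhaust_pipe",.011),),"w8");flange(.011,(.407,.25))
cv2.imwrite("pics/w8.png",cv2.resize(p[80:320,200:440,::-1],(600,600),interpolation=cv2.INTER_CUBIC))
go((.407,.250),.12,0);print(state()["position"])
E
```

```text
exhaust_pipe 0.92 z95 [23. 53.] rect [407.  248.9  80.9  46.4 -73.9]
cloud rect [407.9 249.   74.7  50.7 -47.9] 1428
cloud rect [408.1 249.2  75.   50.1 -49.1] 1426
pos tool [ 0.0006 -0.      0.0253] rot [-0.     0.    -0.002] t 19.6 q6 0.43
[0.4070234  0.24943486 0.14525491]
```

View pics/w8.png

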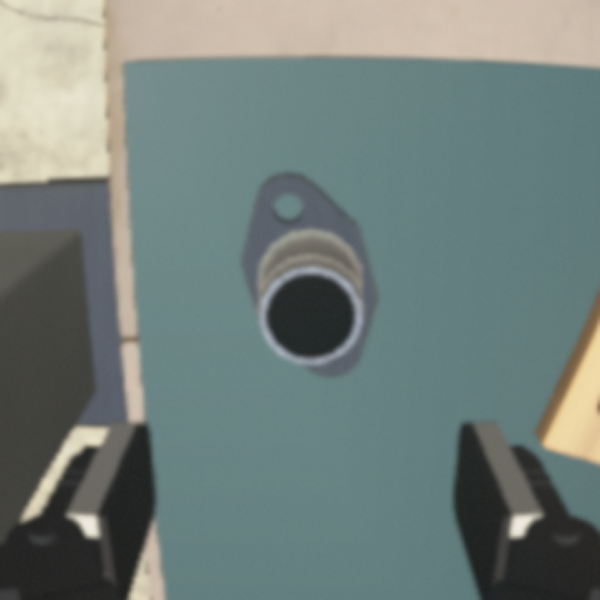

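Careful with the scale: shifts go in shares of 0.5 m and turns go in shares of 4 rad. That gives: 0.05 m / 0.5 = 0.1, 0.03 m / 0.5 = 0.06, -0.14 rad / 4 = -0.035.

Emit:
send_path(
  motion=[
    [[0,0,0,0,0,-0.035,0.062],[0,0,0,0,0,-0.035,0.062],[0,0,0.1,0,0,0,0.062],[0,0,0.1,0,0,0,0.062],[0,0,0.06,0,0,0,0.062],[0,0,0.027,0,0,0,0.062],[0,0,0,0,0,0,0.062],[0,0,0,0,0,0,0.04],[0,0,0,0,0,0,0.04],[0,0,0,0,0,0,0.04],[0,0,0,0,0,0,0.04]],
  ],
  grip_force=60,
)

```text
time_s: 20.98
position: [0.4076, 0.2498, 0.0033]
eef_rot: [[-0.276, 0.961, 0.002], [0.961, 0.276, 0.001], [0.0, 0.002, -1.0]]
force: [-1.0, -0.5, 5.5]
width: 0.0439
grasp_force: 60.2
```

Converted, -0.05 m / 0.5 = -0.1, -0.03 m / 0.5 = -0.06.

Emit:
send_path(
  motion=[
    [[0,0,-0.02,0,0,0,0.04],[0,0,-0.06,0,0,0,0.04],[0,0,-0.1,0,0,0,0.04],[0,0,-0.1,0,0,0,0.04]],
  ],
)

```text
time_s: 21.48
position: [0.4068, 0.2494, 0.1445]
eef_rot: [[-0.276, 0.961, 0.001], [0.961, 0.276, 0.0], [0.0, 0.001, -1.0]]
force: [1.5, 0.7, -1.2]
width: 0.0442
grasp_force: 61.9
```

```bash
python3 - <<'E'
from h import *
x=np.array([.326,.945]);go(np.array([.5627,.2166])-.07*x,.143,-19)
print(state()["width"])
E
```

```text
pos tool [-0.1319  0.1006  0.0015] rot [ 0.001 -0.     0.612] t 21.475 q6 0.14
0.044153279583516176
```

Converted, -0.033 m / 0.5 = -0.066, 0.0252 m / 0.5 = 0.0504, 0.153 rad / 4 = 0.0383.

Emit:
send_path(
  motion=[
    [[-0.066,0.0504,0,0,0,0,0.04],[-0.066,0.0504,0,0,0,0,0.04],[-0.066,0.0502,0,0,0,0,0.04],[-0.066,0.0502,0,0,0,0,0.04],[0,0,0,0,0,0.0383,0.04],[0,0,0,0,0,0.0383,0.04],[0,0,0,0,0,0.0383,0.04],[0,0,0,0,0,0.0383,0.04],[0,0,0,0,0,0,0.04],[0,0,0,0,0,0,0.04]],
  ],
)

```text
time_s: 22.72
position: [0.5401, 0.1505, 0.1425]
eef_rot: [[0.323, 0.947, 0.001], [0.947, -0.323, 0.0], [0.0, 0.001, -1.0]]
force: [0.7, -0.1, -1.9]
width: 0.0438
grasp_force: 61.9
```

```bash
python3 - <<'E'
from h import *
rel(.0077,10,(.5615,.2158))
c,p,d=shoot("wrist")
cv2.imwrite("pics/w9.png",cv2.resize(p[100:340,200:440,::-1],(600,600),interpolation=cv2.INTER_CUBIC))
s=state();print(s["position"],s["eef_rot"][:,0])
E
```

```text
held x ends [10.5 37.8] mid 24.18 studs 138 131 [97. -1.] [41.8 -0.9] mid [69.4  -0.92] dist 55.2
held x ends [10.9 37.8] mid 24.4 studs 138 130 [97.  -0.9] [41.7 -0.9] mid [69.32 -0.88] dist 55.3
held x ends [10.7 37.8] mid 24.28 studs 137 131 [97. -1.] [41.8 -0.9] mid [69.41 -0.95] dist 55.3
[0.5401516  0.15048494 0.14199774] [3.24609017e-01 9.45848289e-01 3.27528952e-05]
```

View pics/w9.png

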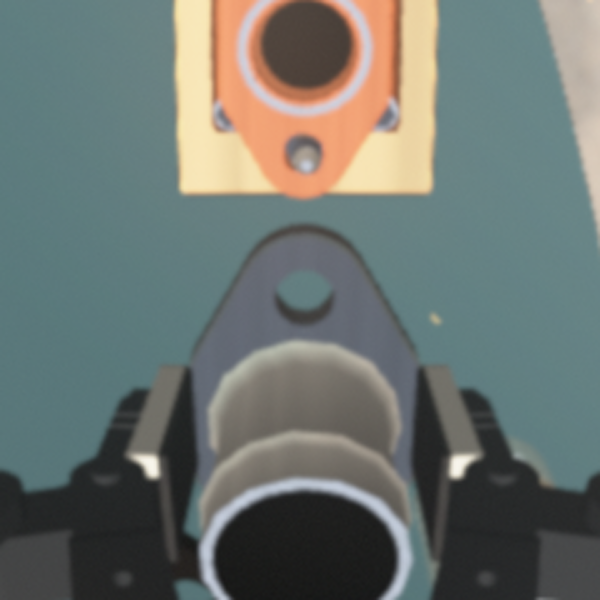

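Converted, 0.0355 m / 0.5 = 0.071, 0.02 m / 0.5 = 0.04.

Emit:
send_path(
  motion=[
    [[0.071,0.0004,0,0,0,0,0.04],[0.071,0.0004,0,0,0,0,0.04],[0,0,0,0,0,0,0.04],[0,0,0.04,0,0,0,0.04],[0,0,0.026,0,0,0,0.04],[0,0,0.01,0,0,0,0.04],[0,0,0.01,0,0,0,0.04],[0,0,0.01,0,0,0,0.04],[0,0,0,0,0,0,0.04]],
  ],
)

```text
time_s: 24.05
position: [0.5636, 0.2174, 0.0937]
eef_rot: [[0.326, 0.945, -0.0], [0.945, -0.326, -0.0], [-0.0, -0.0, -1.0]]
force: [-0.7, 0.4, -1.9]
width: 0.0437
grasp_force: 61.9
```

Converted, 0.005 m / 0.5 = 0.01, 0.004 m / 0.5 = 0.008.

Emit:
send_path(
  motion=[
    [[0,0,0.01,0,0,0,0.04],[0,0,0.01,0,0,0,0.04],[0,0,0.008,0,0,0,0.04],[0,0,0.002,0,0,0,0.04],[0,0,0.002,0,0,0,0.04],[0,0,0,0,0,0,0.04]],
  ],
)

```text
time_s: 24.8
position: [0.5637, 0.2175, 0.0792]
eef_rot: [[0.326, 0.945, 0.001], [0.945, -0.326, 0.0], [0.0, 0.001, -1.0]]
force: [-8.4, -2.8, 25.0]
width: 0.0435
grasp_force: 64.8
```

Converted, -0.06 m / 0.5 = -0.12, -0.05 m / 0.5 = -0.1.

Emit:
send_path(
  motion=[
    [[0,0,-0.001,0,0,0,0.056],[0,0,0,0,0,0,0.056],[0,0,0,0,0,0,0.056],[0,0,-0.06,0,0,0,0.062],[0,0,-0.12,0,0,0,0.062],[0,0,-0.1,0,0,0,0.062],[0,0,0,0,0,0,0.062]],
  ],
)

```text
time_s: 25.68
position: [0.5656, 0.218, 0.2224]
eef_rot: [[0.326, 0.945, 0.007], [0.945, -0.326, 0.002], [0.004, 0.006, -1.0]]
force: [-0.5, -0.2, 0.1]
width: 0.0623
grasp_force: 0.0
```

```bash
python3 - <<'E'
from h import *
c,p,d=look((("exhaust_pipe",.087),("exhaust_stub",.018)))
go((.43,0),.125,0)
E
```

```text
exhaust_pipe 0.78 z95 [110. 129.] rect [562.2 215.8  78.   44.5  70.9]
exhaust_stub 0.81 z95 [18. 31.] rect [561.9 217.1 110.5  89.1  71.2]
pos tool [-0.2489 -0.055   0.0928] rot [-0.001  0.    -0.332] t 25.825 q6 0.6
```

Converted, -0.0498 m / 0.5 = -0.0996, -0.0497 m / 0.5 = -0.0994, -0.166 rad / 4 = -0.0415.

Emit:
send_path(
  motion=[
    [[-0.0996,-0.022,0.0372,0,0,0,0.062],[-0.0996,-0.022,0.0372,0,0,0,0.062],[-0.0996,-0.022,0.0372,0,0,0,0.062],[-0.0996,-0.022,0.0372,0,0,0,0.062],[-0.0994,-0.022,0.0368,0,0,0,0.062],[0,0,0,0,0,-0.0415,0.062],[0,0,0,0,0,-0.0415,0.062],[0,0,0,0,0,0,0.062],[0,0,0,0,0,0,0.062]],
  ],
)

```text
time_s: 26.95
position: [0.4302, 0.0002, 0.1251]
eef_rot: [[0.004, 1.0, -0.001], [1.0, -0.004, 0.0], [0.0, -0.001, -1.0]]
force: [0.0, 0.5, 0.6]
width: 0.062
grasp_force: 0.0
```

```bash
python3 - <<'E'
from h import *
look((("insulator",.015),));look((("insulator",.015),))
go((.43,0),.005,0);print(state()["position"])
E
```

```text
insulator 0.92 z95 [14. 15.] rect [428.8  -0.6  81.   45.5 -88.6]
pos tool [-0.0002 -0.0005  0.1205] rot [-0.    -0.    -0.001] t 27.15 q6 -0.14
[4.30536281e-01 2.13175578e-04 1.25506576e-01]
```

Converted, 0.05 m / 0.5 = 0.1, -0.0008 m / 0.5 = -0.0016.

Emit:
send_path(
  motion=[
    [[-0.0016,-0.0016,0.1,0,0,0,0.062],[0,0,0.09,0,0,0,0.062],[0,0,0.04,0,0,0,0.062],[0,0,0.011,0,0,0,0.062],[0,0,0,0,0,0,0.04],[0,0,0,0,0,0,0.04],[0,0,0,0,0,0,0.04],[0,0,0,0,0,0,0.04]],
  ],
  grip_force=40,
)

```text
time_s: 28.15
position: [0.4302, -0.0008, 0.0056]
eef_rot: [[0.0, 1.0, 0.001], [1.0, -0.0, -0.0], [-0.0, 0.001, -1.0]]
force: [1.4, -0.5, 9.1]
width: 0.0447
grasp_force: 41.9
```

Emit:
send_path(
  motion=[
    [[0,0,-0.02,0,0,0,0.04],[0,0,-0.06,0,0,0,0.04],[0,0,-0.1,0,0,0,0.04],[0,0,-0.1,0,0,0,0.04]],
  ],
)

```text
time_s: 28.65
position: [0.4292, -0.0007, 0.1471]
eef_rot: [[0.0, 1.0, -0.0], [1.0, -0.0, 0.0], [0.0, -0.0, -1.0]]
force: [1.5, 0.0, -0.7]
width: 0.0447
grasp_force: 41.2
```

```bash
python3 - <<'E'
from h import *
x=np.array([-.047,.999]);go(np.array([.5664,-.2481])-.07*x,.145,2.7)
E
```

```text
pos tool [-0.3174  0.1405  0.0021] rot [-0.    -0.    -0.047] t 28.65 q6 -0.14
```

Converted, -0.0454 m / 0.5 = -0.0908, -0.0453 m / 0.5 = -0.0906, -0.047 rad / 4 = -0.0118.

Emit:
send_path(
  motion=[
    [[-0.0908,0.0402,0,0,0,0,0.04],[-0.0908,0.0402,0,0,0,0,0.04],[-0.0908,0.0402,0,0,0,0,0.04],[-0.0906,0.0402,0,0,0,0,0.04],[-0.0906,0.0402,0,0,0,0,0.04],[-0.0906,0.04,0,0,0,0,0.04],[-0.0906,0.04,0,0,0,-0.0118,0.04],[0,0,0,0,0,0,0.04],[0,0,0,0,0,0,0.04],[0,0,0,0,0,0,0.04]],
  ],
)

```text
time_s: 29.9
position: [0.5699, -0.317, 0.1454]
eef_rot: [[-0.048, 0.999, -0.0], [0.999, 0.048, 0.0], [0.0, -0.0, -1.0]]
force: [0.2, 0.0, -1.7]
width: 0.0448
grasp_force: 41.2
```

```bash
python3 - <<'E'
from h import *
rel(.0095,10,(.5665,-.248))
c,p,d=shoot("wrist")
cv2.imwrite("pics/w10.png",cv2.resize(p[100:340,200:440,::-1],(600,600),interpolation=cv2.INTER_CUBIC))
s=state();print(s["position"],s["eef_rot"][:,0])
E
```

```text
held x ends [-38.8  39.9] mid 0.55 studs 125 123 [95.8 -0.1] [40.2  0. ] mid [ 6.801e+01 -2.000e-02] dist 55.6
held x ends [-38.9  39.7] mid 0.37 studs 121 126 [96.  -0.3] [40.3 -0.2] mid [68.12 -0.29] dist 55.7
held x ends [-38.9  39.8] mid 0.44 studs 129 125 [96.2 -0.4] [40.4 -0.2] mid [68.28 -0.31] dist 55.9
[ 0.57019527 -0.31751116  0.14534871] [-4.75133409e-02  9.98870603e-01  1.54355463e-05]
```

View pics/w10.png

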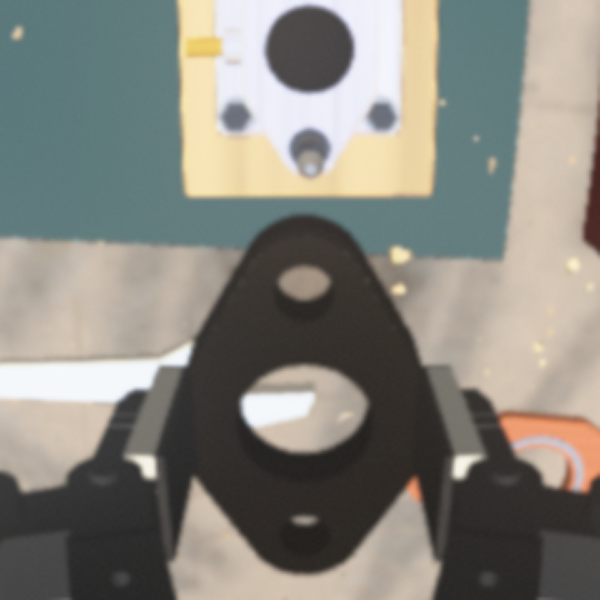

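Converted, 0.0339 m / 0.5 = 0.0678, 0.02 m / 0.5 = 0.04.

Emit:
send_path(
  motion=[
    [[0.0678,0.0012,0,0,0,0,0.04],[0.0678,0.001,0,0,0,0,0.04],[0,0,0,0,0,0,0.04],[0,0,0.04,0,0,0,0.04],[0,0,0.028,0,0,0,0.04],[0,0,0.012,0,0,0,0.04],[0,0,0.012,0,0,0,0.04],[0,0,0.012,0,0,0,0.04],[0,0,0,0,0,0,0.04]],
  ],
)

```text
time_s: 31.22
position: [0.5681, -0.2503, 0.0928]
eef_rot: [[-0.047, 0.999, -0.0], [0.999, 0.047, 0.0], [0.0, -0.0, -1.0]]
force: [-0.3, 0.5, -1.0]
width: 0.0447
grasp_force: 41.2
```

Converted, 0.006 m / 0.5 = 0.012, 0.004 m / 0.5 = 0.008.

Emit:
send_path(
  motion=[
    [[0,0,0.012,0,0,0,0.04],[0,0,0.012,0,0,0,0.04],[0,0,0.008,0,0,0,0.04],[0,0,0.002,0,0,0,0.04],[0,0,0,0,0,0,0.04]],
  ],
)

```text
time_s: 31.85
position: [0.5682, -0.2504, 0.0761]
eef_rot: [[-0.047, 0.999, 0.0], [0.999, 0.047, -0.0], [-0.0, 0.0, -1.0]]
force: [0.4, 1.1, -1.0]
width: 0.045
grasp_force: 41.2
```

Converted, -0.06 m / 0.5 = -0.12, -0.03 m / 0.5 = -0.06.

Emit:
send_path(
  motion=[
    [[0,0,0.002,0,0,0,0.04],[0,0,0,0,0,0,0.056],[0,0,0,0,0,0,0.062],[0,0,-0.06,0,0,0,0.062],[0,0,-0.12,0,0,0,0.062],[0,0,-0.06,0,0,0,0.062],[0,0,0,0,0,0,0.062]],
  ],
)

```text
time_s: 32.72
position: [0.5694, -0.251, 0.1977]
eef_rot: [[-0.047, 0.999, 0.004], [0.999, 0.047, -0.002], [-0.003, 0.004, -1.0]]
force: [0.2, 0.5, 0.1]
width: 0.062
grasp_force: 0.0
```

```bash
python3 - <<'E'
from h import *
look((("insulator",.085),("intake_stub",.018),("carburettor",.011)))
go((.412,-.19),.16,90)
E
```

```text
insulator 0.79 z95 [84. 85.] rect [ 566.9 -249.7   82.1   44.6  -88.7]
insulator 0.46 z95 [11. 13.] rect [ 544.3 -333.5   58.9   35.6    3. ]
intake_stub 0.91 z95 [18. 73.] rect [ 566.1 -248.5  109.8   90.9  -87.3]
carburettor 0.76 z95 [45. 63.] rect [ 403.  -190.8   84.9   76.4   45.6]
pos tool [ 0.0672 -0.1526  0.0342] rot [-1.000e-03 -2.000e-03 -1.524e+00] t 32.925 q6 -0.56
```

Converted, -0.051 m / 0.5 = -0.102, -0.0506 m / 0.5 = -0.1012, -0.17 rad / 4 = -0.0425.

Emit:
send_path(
  motion=[
    [[0.0448,-0.102,0.018,0,0,0,0.07],[0.0448,-0.102,0.018,0,0,0,0.07],[0.0448,-0.1012,0.02,0,0,0,0.07],[0,0,0,0,0,-0.0425,0.07],[0,0,0,0,0,-0.0425,0.07],[0,0,0,0,0,-0.0425,0.07],[0,0,0,0,0,-0.0425,0.07],[0,0,0,0,0,-0.0425,0.07],[0,0,0,0,0,-0.0425,0.07],[0,0,0,0,0,-0.0425,0.07],[0,0,0,0,0,-0.0425,0.07],[0,0,0,0,0,-0.041,0.07],[0,0,0,0,0,0,0.07]],
  ],
)

```text
time_s: 34.55
position: [0.4122, -0.1901, 0.1664]
eef_rot: [[-1.0, 0.001, -0.001], [0.001, 1.0, 0.001], [0.001, 0.001, -1.0]]
force: [0.8, -0.3, -0.3]
width: 0.0702
grasp_force: 0.0
```

```bash
python3 - <<'E'
from h import *
c,p,d=look((("carburettor",.011),));flange(.011,(.41,-.185),.05)
P=cloud("wrist",c,d>0,d);Q=P[(P[:,2]>.045)&(np.hypot(*(P[:,:2]-[.41,-.185]).T)<.05)]
print("top",np.round((Q.min(0)+Q.max(0))/2*1e3),np.round(np.ptp(Q,0)*1e3),spot_point("carburettor","wrist")[:1])
cv2.imwrite("pics/w11.png",cv2.resize(p[60:300,200:440,::-1],(600,600),interpolation=cv2.INTER_CUBIC))
s=state();print(s["position"],s["eef_rot"][:,1],s["joint_positions"][5])
E
```

```text
carburettor 0.71 z95 [46. 63.] rect [ 418.8 -183.1   89.2   76.8   31.5]
cloud rect [ 401.9 -193.3   79.9   41.9  -84.6] 1090
cloud rect [ 402.  -193.3   79.8   41.5  -84.3] 1092
top [ 413. -185.  157.] [ 79. 100. 224.] [{'position': [320.7, 176.2], 'conf': 0.58}]
[ 0.4124942  -0.19033542  0.16689937] [2.09691589e-03 9.99997785e-01 1.79333545e-04] -2.132565174609868
```

View pics/w11.png

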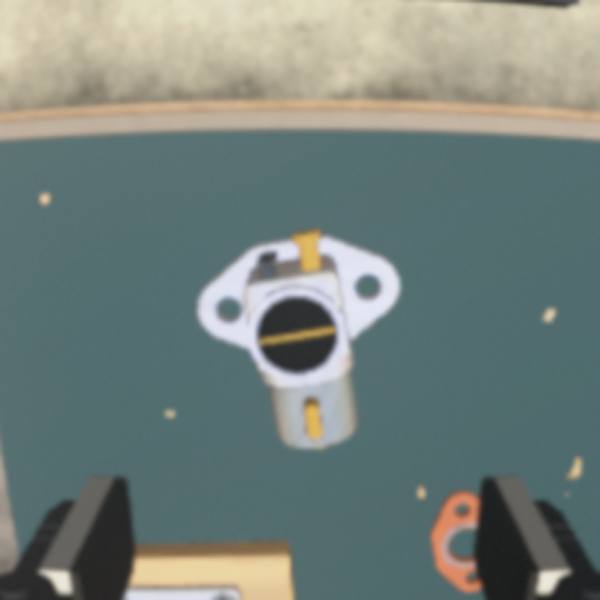

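```bash
python3 - <<'E'
from h import *
c=calibration("wrist");H=onplane("wrist",c,[[291.2,183.2],[347.6,174.8]],.011);print(np.round(H*1e3,1))
m=H.mean(0);v=H[1]-H[0];a=np.degrees(np.arctan2(v[1],v[0]));print(m,np.linalg.norm(v),a)
go(m[:2],.033,a)
E
```

```text
[[ 409.4 -220.1   11. ]
 [ 400.9 -164.2   11. ]]
[ 0.40514002 -0.19215473  0.011     ] 0.056566432524018495 98.64483572021535
pos tool [ 0.0073 -0.0019  0.1339] rot [ 0.    -0.    -0.153] t 34.8 q6 -2.13
```

Converted, 0.05 m / 0.5 = 0.1, 0.035 m / 0.5 = 0.07, -0.153 rad / 4 = -0.0383.

Emit:
send_path(
  motion=[
    [[0.0146,-0.0038,0.06,0,0,0,0.06],[0,0,0,0,0,-0.0383,0.06],[0,0,0.1,0,0,0,0.06],[0,0,0.07,0,0,0,0.06],[0,0,0.0388,0,0,0,0.06],[0,0,0,0,0,0,0.06],[0,0,0,0,0,0,0.03],[0,0,0,0,0,0,0.03],[0,0,0,0,0,0,0.03],[0,0,0,0,0,0,0.03],[0,0,0,0,0,0,0.03]],
  ],
  grip_force=60,
)

```text
time_s: 36.17
position: [0.4058, -0.1926, 0.0338]
eef_rot: [[-0.988, -0.152, 0.002], [-0.152, 0.988, -0.001], [-0.001, -0.001, -1.0]]
force: [-0.5, -0.1, 7.0]
width: 0.0327
grasp_force: 59.6
```

Emit:
send_path(
  motion=[
    [[0,0,-0.02,0,0,0,0.03],[0,0,-0.06,0,0,0,0.03],[0,0,-0.1,0,0,0,0.03],[0,0,-0.1,0,0,0,0.03],[0,0,0,0,0,0,0.03]],
  ],
)

```text
time_s: 36.8
position: [0.4068, -0.1932, 0.1766]
eef_rot: [[-0.988, -0.153, 0.006], [-0.153, 0.988, -0.004], [-0.005, -0.005, -1.0]]
force: [-0.5, -0.3, -4.1]
width: 0.0326
grasp_force: 60.8
```

```bash
python3 - <<'E'
from h import *
go((.5667,-.169),.172,92.7)
E
```

```text
pos tool [-0.1617 -0.0004  0.0054] rot [-0.005  0.006  0.106] t 36.8 q6 -2.3
```

Converted, -0.054 m / 0.5 = -0.108, -0.0537 m / 0.5 = -0.1074, 0.106 rad / 4 = 0.0265.

Emit:
send_path(
  motion=[
    [[-0.108,0,0,0,0,0,0.03],[-0.108,0,0,0,0,0,0.03],[-0.1074,-0.0008,0.004,0,0,0,0.03],[0,0,0,0,0,0.0265,0.03],[0,0,0,0,0,0,0.03],[0,0,0,0,0,0,0.03]],
  ],
)

```text
time_s: 37.55
position: [0.5643, -0.1679, 0.1703]
eef_rot: [[-0.999, -0.049, -0.001], [-0.049, 0.999, 0.0], [0.001, 0.0, -1.0]]
force: [-0.1, 0.5, -3.7]
width: 0.0323
grasp_force: 60.7
```

```bash
python3 - <<'E'
from h import *
s=state();print(s["position"],s["eef_rot"][:,1],s["force"])
for i in range(3):
    s=state();c,p,d=shoot("wrist");P=cloud("wrist",c,d>0,d);T=((P-s["position"])@s["eef_rot"])*1e3
    q=T[(P[:,2]>.0895)&(P[:,2]<.107)&(np.hypot(*(P[:,:2]-[.5675,-.249]).T)<.045)]
    m=np.median(q[:,1]);m=(q[:,1].min()+q[:,1].max())/2;a=q[q[:,1]>m];b=q[q[:,1]<=m];A=(a.min(0)+a.max(0))/2;B=(b.min(0)+b.max(0))/2
    print("studs",len(a),len(b),A,B,(A+B)/2,np.hypot(*(A-B)[:2]))
cv2.imwrite("pics/w12.png",cv2.resize(p[60:340,110:430,::-1],(800,700))[:600])
h=T[(abs(T[:,2]-23)<4)&(abs(T[:,0])<50)&(abs(T[:,1])<45)];print(np.round(h.min(0)),np.round(h.max(0)),len(h))
E
```

```text
[ 0.56429026 -0.1679452   0.1703068 ] [-4.90791413e-02  9.98794801e-01  4.27147568e-04] [-0.1441642   0.48934631 -3.73979082]
studs 100 94 [  2.62398401 -52.85511253  73.72188688] [   2.04421485 -108.37577598   74.096551  ] [  2.33409943 -80.61544426  73.90921894] 55.523690460535256
studs 102 96 [  2.20118707 -52.90397768  73.87389298] [   2.10480372 -108.09049323   73.85482414] [  2.1529954  -80.49723545  73.86435856] 55.1865997190815
studs 100 100 [  2.11929627 -53.02338288  74.15779284] [   2.12826631 -108.1093224    74.38569737] [  2.12378129 -80.56635264  74.2717451 ] 55.085940256619246
[ -8. -40.  19.] [25. 41. 27.] 2469
```

View pics/w12.png

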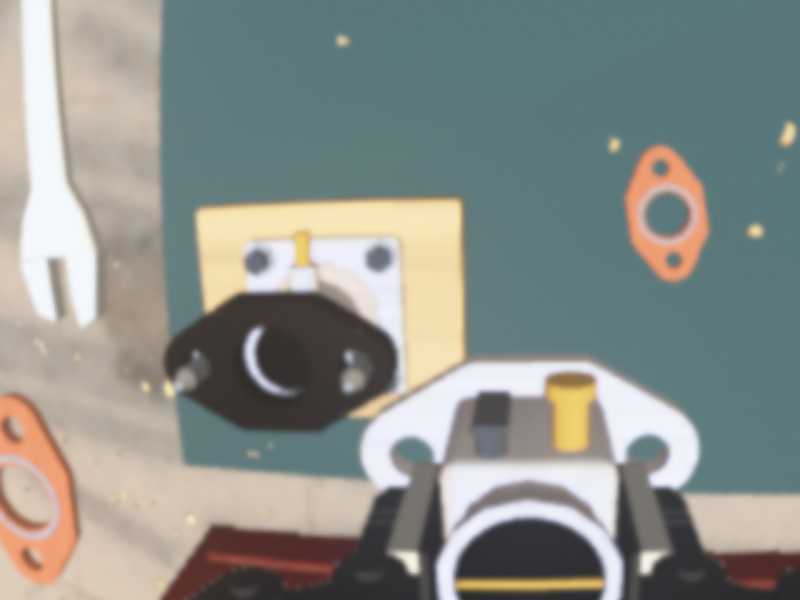

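```bash
python3 - <<'E'
from h import *
for i in range(2):
    s=state();c,p,d=shoot("wrist");P=cloud("wrist",c,d>0,d);T=((P-s["position"])@s["eef_rot"])*1e3
    k=(abs(T[:,0])<50)&(abs(T[:,1])<45);h=T[k&(abs(T[:,2]-23)<5)]
    print("flange z",np.median(h[:,2]),"y ends",np.percentile(h[:,1],(.5,99.5)),"x front",np.percentile(h[abs(h[:,1])<9,0],(98,99.5)),
     "horn", [np.round(np.percentile(T[k&(T[:,2]<-20)&(T[:,2]>-34)&(abs(T[:,1])<25)][:,j],(2,98)),1) for j in (0,1)])
z=s["position"][2]-.023
H=onplane("wrist",c,[[274.8,242.6],[369.2,242]],z);print(np.round(((H-s["position"])@s["eef_rot"])*1e3,1))
E
```

```text
flange z 23.73275690664308 y ends [-39.03775857  39.9030951 ] x front [24.23536801 24.37342612] horn [array([-29.7,  16.5]), array([-20.9,  21. ])]
flange z 23.741023374824636 y ends [-39.04542735  39.87697982] x front [24.24270322 24.33683399] horn [array([-29.8,  16.5]), array([-20.8,  20.9])]
[[  0.9 -27.2  23. ]
 [  1.3  28.7  23. ]]
```

Converted, -0.0411 m / 0.5 = -0.0822, -0.04 m / 0.5 = -0.08.

Emit:
send_path(
  motion=[
    [[0.001,-0.08,0,0,0,0,0.03],[0.001,-0.0822,0,0,0,0,0.03],[0,0,0,0,0,0,0.03],[0,0,0.04,0,0,0,0.03],[0,0,0.024,0,0,0,0.03],[0,0,0.01,0,0,0,0.03],[0,0,0.01,0,0,0,0.03],[0,0,0,0,0,0,0.03]],
  ],
)

```text
time_s: 38.8
position: [0.568, -0.2489, 0.1287]
eef_rot: [[-0.999, -0.047, -0.0], [-0.047, 0.999, 0.0], [0.0, 0.0, -1.0]]
force: [0.6, -0.3, -2.7]
width: 0.0325
grasp_force: 60.9
```

Converted, 0.005 m / 0.5 = 0.01, 0.002 m / 0.5 = 0.004.

Emit:
send_path(
  motion=[
    [[0,0,0.01,0,0,0,0.03],[0,0,0.01,0,0,0,0.03],[0,0,0.004,0,0,0,0.03],[0,0,0.002,0,0,0,0.03],[0,0,0,0,0,0,0.03]],
  ],
)

```text
time_s: 39.42
position: [0.568, -0.249, 0.1159]
eef_rot: [[-0.999, -0.047, 0.0], [-0.047, 0.999, -0.0], [-0.0, -0.0, -1.0]]
force: [-1.9, 0.8, 0.9]
width: 0.0325
grasp_force: 61.3
```

Contact has just begun, so I push down a little more before releasing.

Converted, 0.0008 m / 0.5 = 0.0016.

Emit:
send_path(
  motion=[
    [[0,0,0.0016,0,0,0,0.03],[0,0,0,0,0,0,0.03]],
  ],
)

```text
time_s: 39.67
position: [0.5681, -0.249, 0.1159]
eef_rot: [[-0.999, -0.047, 0.001], [-0.047, 0.999, -0.0], [-0.001, -0.0, -1.0]]
force: [-6.0, 4.0, 13.9]
width: 0.0327
grasp_force: 62.9
```

Emit:
send_path(
  motion=[
    [[0,0,0,0,0,0,0.045],[0,0,0,0,0,0,0.05],[0,0,0,0,0,0,0.05],[0,0,-0.06,0,0,0,0.05],[0,0,-0.12,0,0,0,0.05],[0,0,-0.06,0,0,0,0.05],[0,0,0,0,0,0,0.05],[0,0,0,0,0,0,0.05]],
  ],
)

```text
time_s: 40.67
position: [0.5676, -0.2489, 0.2341]
eef_rot: [[-0.999, -0.047, -0.001], [-0.047, 0.999, 0.0], [0.001, 0.001, -1.0]]
force: [0.4, -0.7, -0.1]
width: 0.0502
grasp_force: 0.0
```

```bash
python3 - <<'E'
from h import *
look((("carburettor",.093),("intake_stub",.018),("insulator",.085)))
s=state();c,p,d=shoot("wrist");P=cloud("wrist",c,d>0,d);T=P-[.567,-.249,0]
for z in(.093,.145):
    q=P[(abs(P[:,2]-z)<.003)&(np.hypot(T[:,0],T[:,1])<.05)];print(z,len(q),np.round(q.mean(0)*1e3,1))
q=P[(abs(P[:,2]-.093)<.004)&(np.hypot(T[:,0],T[:,1])<.05)]
for sgn in(1,-1):
    w=q[(sgn*(q[:,1]+.249)>.02)];print("flange z at end",sgn,np.round(np.median(w[:,2])*1e3,1),len(w))
c,p,d=shoot("top")
for t in("exhaust_pipe","carburettor","jar","wrench","screwdriver"):
    for r in trace(t,"top")[:1]:
        Q=cloud("top",c,r["pixels"],d);print(t,np.round(np.median(Q,0)*1e3),round(np.percentile(Q[:,2],97)*1e3),round(r["conf"],2))
E
```

```text
carburettor 0.8 z95 [128. 145.] rect [ 583.1 -241.2   91.1   76.2   25.9]
intake_stub 0.6 z95 [18. 51.] rect [ 565.8 -249.   109.7   90.5  -87.1]
insulator 0.45 z95 [83. 85.] rect [ 550.4 -274.3   23.     3.5  -53.7]
0.093 1235 [ 563.2 -249.2   92.2]
0.145 1314 [ 567.7 -248.8  144.5]
flange z at end 1 92.2 489
flange z at end -1 92.2 488
jar [574.   6. 103.] 107 0.74
wrench [ 423. -391.   11.] 16 0.56
screwdriver [422. 383.  24.] 32 0.92
```

```bash
python3 -c "
from bench import *
print(close_job())"
```

```text
the job is handed in; nothing more can be done
None
```

The job is handed in: the gasket and exhaust pipe are on the exhaust stub and the insulator and carburettor are on the intake stub. The wrist camera's depth put all four flat on their seats at the expected heights. It took about 41 s of the 136 s, I did not touch the jar, wrench or screwdriver, and the hand-in call gave no verdict.

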